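# Shut down and lock off the panel saw for a blade change

## Robot

A 7-joint arm with a two-finger parallel gripper is mounted at the origin on a cart in front of the work surface, level with it; the furniture and walls round the work are solid. World frame = base frame: x ahead of the robot, y to its left, z up, the work surface at z = 0. Lengths are in mm, angles in rad, forces in N, time in s.
With the tool pointing down it reaches from about 425 to 925 mm from the base axis. Payload 6.8 kg.
Tool frame: the origin (TCP) lies midway between the tips of the shut fingers; the grasp point (between the pads) lies 19 mm behind it; z points along the fingers, y is the line along which they close (so a half turn about z gives the same grasp; the last joint's range is limited). The gripper opens to 88 mm and grips with 3 to 60 N. Pads are 20 mm wide; open, the fingers measure 115 mm over their backs; the gripper's body (75 mm by 178 mm) begins 61 mm behind the grasp point.
Start: joints at [-1.237, 0.477, 0.022, 1.555, -0.011, 1.109, -0.083], TCP at [288.607, 610.208, 222.664] pointing down, gripper open.
Joint ranges: [-2.96, 2.96], [-0.34, 2.1], [-1.41, 1.46], [0.24, 2.44], [-1.37, 4.51], [0.17, 1.92], [-2.96, 2.96]. Speed limits (rad/s): [2.39, 2.39, 3.14, 3.14, 3.14, 3.14, 3.14].

## Interface

Orientations are given as a unit quaternion [x, y, z, w].
In Python, from plant import r, readout, vision, workorder, spotter gives the robot as it stands. Calls block until the motion is done:
- r.move_ptp(position, orientation): joint-space move of the TCP to a pose.
- r.move_straight(position, rot=None, rate=150, stop_force=None): straight line of the TCP; rot=None keeps the orientation; rate is the mean speed in mm/s. With stop_force (N) it stops when the force on the tool has changed by that much, and returns True; else False.
- r.movej(angles): joint-space move.
- r.command_gripper(opening, grasp_force=None): finger opening in mm; grasp_force is the grip in N (None keeps the last); returns when the fingers have stopped.
- r.wait(seconds).
- r.solve_ik(position, orientation): joint angles nearest the present ones, or None.
- readout.read_state(): the state.
- vision.capture(name): name is "scene" or "top" or "wrist"; returns a dict with "frame" (384x512x3 uint8, red, green, blue), "range_z" (384x512 float32, mm along the optical axis (not along the pixel's ray), 0 where there is no reading), "fovy" (degrees; the focal length in pixels is half the picture's height over the tangent of half this angle, whatever the lens; pixels are square), "cx", "cy" (the principal point, pixels), "position" and "attitude" of the camera in the world; the wrist camera has in their place "hand_eye" (4x4, takes a point from camera to tool coordinates, whose origin is the TCP and whose axes are the flange's). Camera axes: x right, y down, z forward; pixel columns grow to the right and rows downward; lengths in mm; the calibration is good to about 2 mm. The wrist camera is an equidistant fisheye: a pixel r from the principal point sees the ray r / f radians off the axis. A picture is of the moment at which its call begins: read the wrist's pose just before it.
A pose or a line that the arm cannot do raises r.PlanningError and nothing moves.
- workorder.job_done(): hands the job in; it is judged then, once.
Trained networks look in a picture, given as the dict that the camera call returned (one of the last four; its "shot" number tells which), for a name from the list of things; names that differ only in an ending like _2 or _b are one class to them, and where a whole thing is asked for, a point or a joint stands for the part that bears it (a point fixed in the world has none). Each returns a list of dicts, best first, with "score" (0 to 1); they miss things now and then, are a little off and sometimes report something else, mostly with a low value. They report only what shows in the picture. A call takes as long as a camera call.
- spotter.search_frame(picture, label): "location" ([column, row] in pixels, amid what is visible of it).
- spotter.place_of(picture, label): "location" ([column, row] in pixels: a listed point, or the origin of a listed thing).
The state is a dict: "clock": time; "q": joint angles; "qvel": joint speeds; "joint_efforts": joint torques, N m; "eef_pos": TCP position; "orientation": TCP orientation; "ft_force": force on the tool from outside, world axes, zero at the start; "moment": the same for the moment, N m; "opening": finger opening in mm; "grasp_force": force on a finger pad.
Only numpy, scipy, OpenCV 4.12 (cv2) and the standard library are available. Lean on these libraries where they do the work, as an engineer would, in place of code of your own. Each camera call takes 0.05 s, during which the arm holds its last target. There are 200 camera calls.

## Task

The saw is about to get a new blade: shut it down from the control desk on its table with the fingertips. Press the red stop key of the scoring blade (box with the small blade sign on a blue plate) fully in, then the red stop key of the main blade (box with the large blade sign), and only then, since the blade brakes need the power, push down the raised near end of the red power rocker so that it flips to off. Last, push the open yellow-framed lock-off cover over the rocker until it is fully shut; do not press the green start keys and leave the spanner, hex key and star knob lying where they are.

Things in the scene. Friction and masses are not known exactly. Their poses are not given: they have to be found in the camera images.
- desk: Control desk: aluminium plate 152 x 304 x 8 mm held to the table by magnets, does not move; carries three switch boxes side by side, 96 mm apart, in any order. Origin: centre of its underside on the table; x towards its back (away from the robot), y along the row to the left, z up.
- scoring_switch: Scoring blade switch box, fixed on the desk, 124 x 90 mm; its grey top slopes up towards the back by 0.28 rad (44 mm above the table in front, 80 mm behind). Blue plate with a small white blade sign (21 mm across) on the back half; red stop key right and green start key left on the front half. Origin: centre of its underside, 8 mm above the table; axes as the desk's.
- main_switch: Main blade switch box, fixed on the desk, 124 x 90 mm; its grey top slopes up towards the back by 0.28 rad (44 mm above the table in front, 80 mm behind). Aluminium plate with a large dark blade sign (39 mm across) on the back half; red stop key right and green start key left on the front half. Origin: centre of its underside, 8 mm above the table; axes as the desk's.
- power_switch: Power switch box, fixed on the desk, 124 x 90 mm; its grey top slopes up towards the back by 0.28 rad (44 mm above the table in front, 80 mm behind). Carries the red rocker and its yellow-framed cover; a short aerial on its back reaches 14 mm behind the box and 78 mm above the table. Origin: centre of its underside, 8 mm above the table; axes as the desk's.
- scoring_stop_top (a point): Red stop key of the scoring blade switch box: this point is the centre of its 32 x 32 mm top, 67 mm above the table while the key is out. z points straight out of the key, tilted 16 degrees (0.28 rad) from vertical towards the desk's front (-x of the desk); press along -z. The green start key lies 40 mm to its left (+y of the desk).
- main_stop_top (a point): Red stop key of the main blade switch box: this point is the centre of its 32 x 32 mm top, 67 mm above the table while the key is out. z points straight out of the key, tilted 16 degrees (0.28 rad) from vertical towards the desk's front (-x of the desk); press along -z. The green start key lies 40 mm to its left (+y of the desk).
- scoring_stop (a joint): Stop key of the scoring blade: 0 out (motor on), 0.007 m fully in. Over-centre latch: it resists with 3 N at first, snaps in past 0.0035 and stays in, and the green key beside it pops out by 7 mm.
- main_stop (a joint): Stop key of the main blade: 0 out (motor on), 0.007 m fully in. Over-centre latch: it resists with 3 N at first, snaps in past 0.0035 and stays in, and the green key beside it pops out by 7 mm.
- scoring_start: Green start key of the scoring box, latched in, 32 x 32 mm; origin at the centre of its top. Not to be pressed.
- main_start: Green start key of the main box, latched in, 32 x 32 mm; origin at the centre of its top. Not to be pressed.
- rocker_near_end (a point): The spot to press on the red power rocker (30 mm wide, 48 mm long along the desk's x): on top of its raised near half, 16 mm on the robot's side of its pivot; it lies 68 mm above the table while on and sinks about 6 mm. Press along the face's normal (the desk's z tilted 0.28 rad towards -x). x, y, z of this frame turn with the rocker.
- power_rocker (a joint): Power rocker: 0 on (near end up), 0.36 rad off (near end down). Over-centre: about 3 N at the spot to start it, snaps over past 0.18 and stays.
- cover_hinge (a point): Middle of the lock-off cover's hinge axis, fixed to the power box; the axis runs along the desk's y, 90 mm above the table.
- cover_edge (a point): Middle of the free edge of the lock-off cover (yellow frame with clear window, 46 mm wide, 78 mm from hinge to free edge, plate 3 mm thick with 13 mm skirts on its inner side), on its outer face, 78 mm from the hinge and 3 mm out. z points out of the cover's outer face; x points from the free edge to the hinge.
- lock_cover (a joint): Lock-off cover: 0 shut (parallel to the sloping top, over the rocker), grows as it opens; 1.85 stands straight up, at 2.1 it leans back away from the robot against its stop. Its stiff hinge (0.05 N m) keeps it wherever it is left; it starts open at 1.75 to 2.05.
- spanner: Loose steel arbor spanner, 227 x 44 x 7 mm, lying right of the desk; origin at the centre of its underside. Leave alone.
- hex_key_a: Loose black hex key, 104 x 38 x 9 mm, lying left of the desk; origin at the centre of its underside. Leave alone.
- star_knob: Loose black star knob with a steel stud, 44 x 40 x 50 mm, standing right of the spanner; origin at the centre of its underside. Leave alone.

How it is judged (in metres and radians):
On the way, in this order (a step that is already met when the one before it is completed fails the run):
1. the scoring blade's stop key is pressed in and has latched (value of joint scoring_stop above 0.0055 m), for 0.1 s.
2. then the main blade's stop key is pressed in and has latched (value of joint main_stop above 0.0055 m), for 0.1 s.
3. then the power rocker is flipped to off (value of joint power_rocker above 0.3 rad), for 0.1 s.
4. last the lock-off cover is shut (value of joint lock_cover below 0.07 rad), for 0.1 s.
At the end, for the whole second after the job is handed in: Both red stop keys are latched in (more than 5.5 of their 7 mm), the power rocker is off (over 0.30 of 0.36 rad) and the lock-off cover is shut (within 0.07 rad) (value of joint each of scoring_stop, main_stop above 0.0055 m and value of joint power_rocker above 0.3 rad and value of joint lock_cover below 0.07 rad); the robot touches nothing.
It fails at once if the spanner, the hex key or the star knob is moved more than 15 mm or lifted (distance of any of spanner, hex_key_a, star_knob from where it was at the start of the episode above 0.015 m).
It fails at once if the robot presses on a green start key (contact force between any of the arm, the fingers and scoring_start above 1.5 N or contact force between any of the arm, the fingers and main_start above 1.5 N).
It fails at once if the main blade is stopped while the scoring blade is still on (value of joint main_stop above 0.0045 m and value of joint scoring_stop below 0.0025 m).
It fails at once if the power is cut while a blade is still on (value of joint power_rocker above 0.24 rad and value of joint any of main_stop, scoring_stop below 0.0025 m).
It also fails if it takes over 53 s, if anything falls off the work surface, if the arm or the gripper's body presses on something with over 40 N, if the wrist force passes 120 N, or if a joint passes its speed limit or range.

## Working session

There is one attempt and no reset: what is moved stays moved. The work goes in short steps, each a Python script; the robot and the scene stay as the last script left them, time stands still between calls to the robot, and variables do not carry over. Pictures are saved under pics/ and viewed, at most 10 in all, crops included, and the job is handed in when it is done.

```bash
mkdir -p pics; ls
cat > h.py <<'E'
import numpy as np, cv2
from plant import r, readout, vision, workorder, spotter
from scipy.spatial.transform import Rotation as R
def att(p):
    a=np.array(p["attitude"],float)
    return a if a.shape==(3,3) else R.from_quat(a).as_matrix()
def pt(p,uv,depth=None,rad=2):
    f=192/np.tan(np.radians(p["fovy"])/2); u,v=uv
    if depth is None:
        w=p["range_z"][int(round(v))-rad:int(round(v))+rad+1,int(round(u))-rad:int(round(u))+rad+1]; depth=np.median(w[w>0])
    c=np.array([(u-p["cx"])/f,(v-p["cy"])/f,1])*depth
    return att(p)@c+np.array(p["position"])
def save(p,n): cv2.imwrite("pics/"+n,p["frame"][...,::-1])
E
python3 - <<'E'
from h import *
s=readout.read_state();print(s["clock"],s["orientation"],s["opening"])
for c in ["scene","top"]:
    p=vision.capture(c);save(p,c+"1.png");print(c,p["position"],p["attitude"],p["fovy"])
    for l in ["desk","scoring_switch","main_switch","power_switch","scoring_stop_top","main_stop_top","rocker_near_end","cover_hinge","cover_edge","spanner","star_knob","hex_key_a"]:
        for d in spotter.place_of(p,l)[:2]:
            print(l,np.round(d["location"],1),round(d["score"],2),np.round(pt(p,d["location"]),1))
E
```

```text
pics
plant.py
0.0 [ 2.19104015e-01  9.75701115e-01 -8.65188785e-04 -1.25545279e-04] 87.561703564809
scene [ -97.03854773 -770.74283147  917.52765935] [ 0.84480369 -0.33559115  0.15429778 -0.38714016] 44.762515964925626
desk [229.2 210.5] 0.62 [493.5 -77.8  52.2]
scoring_switch [255.7 224.1] 0.65 [ 505.1 -167.9   58.4]
main_switch [196.2 195.4] 0.89 [460.7  21.7  62. ]
main_switch [183.1 184.2] 0.34 [464.3  85.6  60.9]
power_switch [225.4 207.1] 0.67 [493.2 -62.7  54.5]
scoring_stop_top [253.6 224.6] 0.73 [ 502.  -163.4   55.4]
scoring_stop_top [254.1 214.4] 0.46 [ 520.7 -145.7   67.3]
main_stop_top [198.1 194.2] 0.54 [466.5  20.4  63.7]
rocker_near_end [219.1 199.9] 0.61 [490.7 -40.4  67.6]
rocker_near_end [195.6 191.2] 0.38 [467.9  32.9  66. ]
cover_hinge [229.8 186.1] 0.85 [545.6 -22.6  73.4]
cover_edge [229.5 162.6] 0.76 [534.1 -37.6 170.5]
spanner [291.5 241.5] 0.86 [ 565.8 -242.1    5.9]
star_knob [324.6 271.1] 0.8 [ 548.3 -368.    11.5]
hex_key_a [168.1 192.3] 0.49 [444.9 140.7   6.7]
top [ 453.97091464  -60.06327282 1039.875649  ] [ 0.71386254 -0.69878814  0.03734854 -0.026466
[... 274 characters left out ...]
 -42.4  67.1]
scoring_stop_top [296.3 194.9] 0.51 [ 524.5 -160.8   66.5]
scoring_stop_top [323.4 175.9] 0.34 [ 578.3 -234.7    6.6]
main_stop_top [214.2 216.4] 0.73 [469.9  31.3  65.1]
main_stop_top [371.4 182.6] 0.28 [ 563.2 -353.7   15. ]
rocker_near_end [245.7 210. ] 0.68 [486.4 -42.2  67. ]
cover_hinge [242.4 182.5] 0.96 [541.  -35.7 167.7]
cover_edge [240.6 184.3] 0.66 [537.  -32.  168.3]
cover_edge [246.8 209.9] 0.19 [486.7 -44.8  67. ]
spanner [322.9 177.4] 0.88 [ 574.5 -233.5    6.4]
star_knob [373.5 182.1] 0.8 [ 563.5 -356.1   24.8]
star_knob [321.2 175.4] 0.42 [ 579.5 -229.3    6. ]
hex_key_a [168.8 223.5] 0.53 [450.9 149.6   1.2]
hex_key_a [323.9 177. ] 0.47 [ 575.6 -236.     6.5]
```

Run:
```python
from h import *
p=vision.capture("top");q=vision.capture("scene")
a=p["frame"][140:260,140:400];cv2.imwrite("pics/c.png",cv2.resize(a,None,fx=3,fy=3,interpolation=2)[...,::-1])
b=q["frame"][130:280,150:350];cv2.imwrite("pics/d.png",cv2.resize(b,None,fx=4,fy=4,interpolation=2)[...,::-1])
for n,im in (("top",p),("scene",q)):
    hsv=cv2.cvtColor(im["frame"],cv2.COLOR_RGB2HSV)
    for col,m in (("red",((hsv[...,0]<8)|(hsv[...,0]>172))),("green",(hsv[...,0]>45)&(hsv[...,0]<85))):
        m=(m&(hsv[...,1]>130)&(hsv[...,2]>60)).astype(np.uint8)
        k,l,st,ce=cv2.connectedComponentsWithStats(m)
        for i in range(1,k):
            if st[i,4]>25: print(n,col,st[i],ce[i].round(1),pt(im,ce[i]).round(1))
```

```text
top red [ 10   0  30  30 671] [24.2 14.9] [807.1 344.9 344.8]
top red [383  14  38  26 293] [401.3  26.5] [ 937.2 -408.1   83.4]
top red [ 134   78  150   26 1685] [217.4  91.1] [788.3  37.7  12.8]
top red [286 189  17  16 188] [294.  196.3] [ 521.  -155.3   67. ]
top red [237 190  17  23 265] [245.1 200.6] [508.3 -40.3  66.9]
top red [207 206  17  16 197] [214.8 213.5] [476.7  29.8  67.4]
top green [271 193  15  14 132] [277.8 199.8] [ 512.5 -117.6   59.5]
top green [192 210  15  14 129] [198.5 216.9] [468.   68.8  59.6]
scene red [203  24  16  15 178] [210.8  30.9] [798.2 340.2 337.2]
scene red [230 128  84  60 843] [276.3 161.5] [782.1  22.   10.1]
scene red [190 185  16  14 134] [197.3 191.8] [469.3  26.9  66.6]
scene red [411 184  38  10 245] [429.2 188.4] [ 930.2 -412.1   82. ]
scene red [214 190  18  17 181] [222.5 198.2] [502.9 -40.3  66. ]
scene red [248 211  16  15 156] [255.6 218.5] [ 514.2 -158.    65.6]
scene green [180 182  14  12  91] [186.4 187.2] [464.3  70.6  59.3]
scene green [236 207  15  13 105] [243.1 213.3] [ 507.9 -117.3   59.9]
```

View pics/c.png

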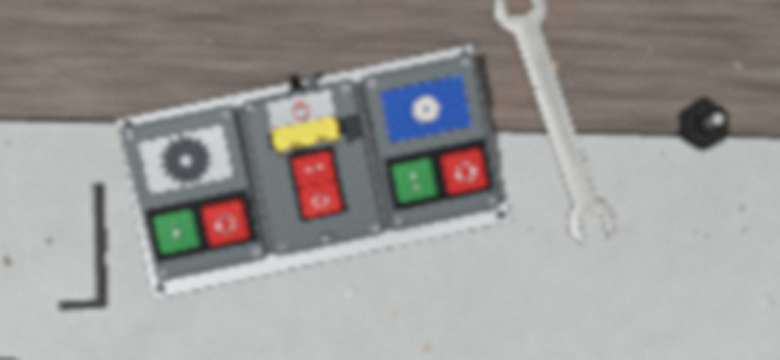

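View pics/d.png

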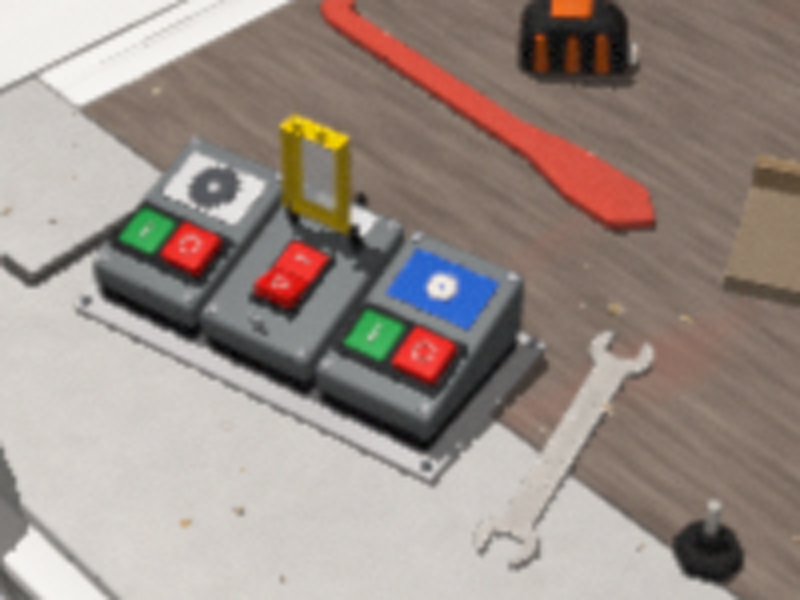

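```bash
cat >> h.py <<'E'
YAW=0.2345
D=R.from_euler('z',YAW).as_matrix(); dx,dy=D[:,0],D[:,1]; ez=np.array([0,0,1.])
def nrm(t): return -np.sin(t)*dx+np.cos(t)*ez
def O(t,s=1):
    z=-nrm(t); y=s*dy; return R.from_matrix(np.c_[np.cross(y,z),y,z]).as_quat()
def ray(p,uv,z):
    a=pt(p,uv,1000.);c=np.array(p["position"]);return c+(a-c)*(z-c[2])/(a[2]-c[2])
E
python3 - <<'E'
from h import *
q=vision.capture("scene");p=vision.capture("top")
for im,n in((q,"scene"),(p,"top")):
    for l,z in(("cover_hinge",90),("rocker_near_end",68),("scoring_stop_top",67),("main_stop_top",67)):
        for d in spotter.place_of(im,l)[:1]: 
            w=ray(im,d["location"],z);print(n,l,w.round(1),(D.T@w).round(1))
    hsv=cv2.cvtColor(im["frame"],cv2.COLOR_RGB2HSV)
    m=(hsv[...,0]>20)&(hsv[...,0]<35)&(hsv[...,1]>150);m[:130]=0;m[260:]=0
    v,u=np.nonzero(m);P=np.array([D.T@pt(im,(a,b),rad=0) for a,b in zip(u,v)])
    P=P[(P[:,2]>60)&(P[:,2]<200)]
    for lo in range(70,190,12):
        k=P[(P[:,2]>=lo)&(P[:,2]<lo+12)]
        if len(k): print(n,lo,len(k),k.min(0).round(1),k.max(0).round(1),k.mean(0).round(1))
for s in(1,-1):
    for t in(0,.28):
        for P in([519,-157,67],[519,-157,260],[474,28,67],[490,-41,67],[580,-30,150],[600,-30,230]): 
            a=r.solve_ik(P,O(t,s)); print(s,t,P,None if a is None else np.round(a,2))
E
```

```text
scene cover_hinge [537.5 -40.9  90. ] [ 513.3 -164.6   90. ]
scene rocker_near_end [489.6 -47.1  68. ] [ 465.2 -159.5   68. ]
scene scoring_stop_top [ 525.9 -144.5   67. ] [ 478.  -262.7   67. ]
scene main_stop_top [619.5  66.6  67. ] [618.1 -79.1  67. ]
scene 82 27 [ 509.7 -178.3   83.7] [ 519.6 -130.3   93.8] [ 514.4 -151.4   92. ]
scene 94 34 [ 502.5 -179.3   94.1] [ 518.6 -133.2  105.4] [ 513.7 -153.7   99. ]
scene 106 26 [ 504.5 -178.9  106.1] [ 518.1 -131.9  117.9] [ 511.2 -153.1  112. ]
scene 118 24 [ 505.3 -179.8  118.8] [ 518.6 -132.9  129.8] [ 511.9 -152.7  124.3]
scene 130 25 [ 503.1 -180.4  130.4] [ 519.6 -132.4  141.3] [ 511.9 -152.2  136.1]
scene 142 24 [ 503.9 -179.8  142.6] [ 519.  -132.9  153.7] [ 512.3 -156.3  147.3]
scene 154 22 [ 503.8 -181.2  154.4] [ 515.9 -133.7  166. ] [ 508.2 -158.7  160.7]
scene 166 66 [ 502.6 -180.5  166.4] [ 520.1 -132.   177.5] [ 510.  -156.9  169. ]
scene 178 1 [ 503.  -164.7  179.2] [ 503.  -164.7  179.2] [ 503.  -164.7  179.2]
top cover_hinge [541.2 -35.8  90. ] [ 518.  -160.6   90. ]
top rocker_near_end [468.8  70.4  68. ] [472.3 -40.
[... 1088 characters left out ...]
  0.33  0.99  1.88 -0.31  1.1  -0.84]
-1 0 [474, 28, 67] [-0.7   0.45  0.63  2.19 -0.44  0.63 -1.09]
-1 0 [490, -41, 67] [-0.59  0.49  0.68  2.15 -0.5   0.66 -0.89]
-1 0 [580, -30, 150] [-0.59  0.49  0.72  1.89 -0.4   0.91 -1.02]
-1 0 [600, -30, 230] [-0.62  0.43  0.77  1.77 -0.33  1.08 -1.08]
-1 0.28 [519, -157, 67] [-0.24  0.46  0.62  2.21 -0.98  0.49 -0.17]
-1 0.28 [519, -157, 260] [-0.68  0.13  1.05  2.06 -0.37  0.82 -0.76]
-1 0.28 [474, 28, 67] [-0.6   0.32  0.49  2.38 -0.75  0.26 -0.78]
-1 0.28 [490, -41, 67] [-0.57  0.39  0.69  2.35 -1.02  0.38 -0.35]
-1 0.28 [580, -30, 150] [-0.67  0.37  0.81  2.11 -0.66  0.59 -0.76]
-1 0.28 [600, -30, 230] [-0.66  0.26  0.77  1.98 -0.4   0.73 -1.01]
```

```bash
cat >> h.py <<'E'
n=nrm(.28); Q=O(.28)
W=lambda x,y,z: D@np.array([x,y,z],float)
S=W(470,-275,67); M=W(470,-84.5,67); K=W(467.5,-158,68)
def press(P,over=9,f=12):
    r.move_straight(P+4*n,rate=120)
    h=r.move_straight(P-over*n,rate=40,stop_force=f)
    s=readout.read_state();print("hit",h,"depth along n",round(float((P-s["eef_pos"])@n),1),"D",(D.T@s["eef_pos"]).round(1),np.round(s["ft_force"],1),"t",round(s["clock"],2))
    r.move_straight(P+20*n,rate=120)
E
python3 - <<'E'
from h import *
for P in(S,M,K):
    for d in(20,-9):
        a=r.solve_ik(P+d*n,Q);print(None if a is None else np.round(a,2))
r.command_gripper(0)
r.move_ptp(W(455,-275,215),O(.1)); s=readout.read_state();print(s["clock"],s["q"],s["opening"])
r.move_ptp(S+20*n,Q)
s=readout.read_state();print(s["clock"],np.round(s["q"],2),s["eef_pos"],s["ft_force"])
p=vision.capture("top");save(p,"t3.png")
a=p["frame"][140:260,140:400];cv2.imwrite("pics/e.png",cv2.resize(a,None,fx=3,fy=3)[...,::-1])
E
```

```text
[ 0.12  0.36  0.18  2.19 -0.52  0.41  2.54]
[ 0.28  0.41 -0.03  2.18 -0.38  0.33  2.41]
[-0.43  0.25  0.29  2.37 -0.35  0.27  1.97]
[-0.19  0.32  0.02  2.35 -0.12  0.19  1.74]
[-0.1   0.27  0.13  2.32 -0.36  0.3   2.16]
[ 0.01  0.34 -0.    2.31 -0.29  0.23  2.09]
6.0667 [-0.44061836  0.24970719  0.78296225  2.00721192 -0.294923    0.89040693
  2.3045234 ] 0.5736104137951001
6.65 [-0.12  0.38  0.47  2.2  -0.76  0.46  2.77] [ 516.40324867 -159.66139837   86.78161742] [0.42565341 0.10497807 0.1655884 ]
```

Run:
```python
from h import *
press(S)
p=vision.capture("scene");b=p["frame"][100:290,150:350];cv2.imwrite("pics/f.png",cv2.resize(b,None,fx=3,fy=3,interpolation=2)[...,::-1])
```

```text
hit True depth along n 6.3 D [ 472.9 -275.3   61.3] [-4.   1.3 10.7] t 7.32
```

View pics/f.png

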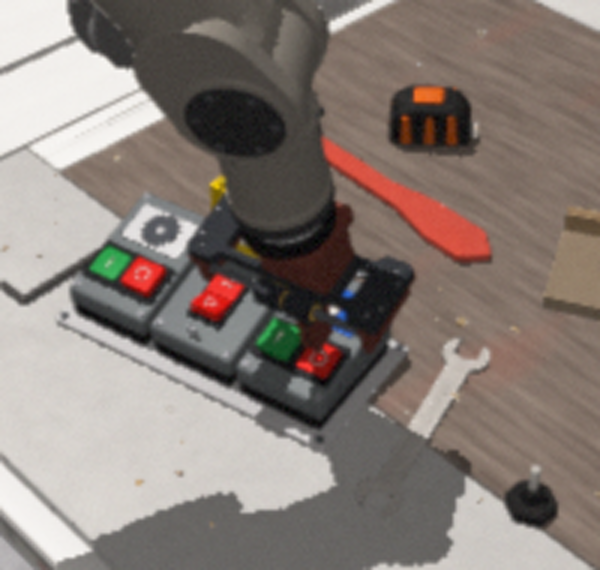

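Run:
```python
from h import *
r.move_straight(W(455,-275,200),rot=O(.1),rate=200)
r.move_ptp(W(455,-84.5,200),O(.1))
r.move_ptp(M+20*n,Q)
s=readout.read_state();print(s["clock"],np.round(s["q"],2),s["ft_force"])
try: press(M)
except r.PlanningError as e: print(e)
s=readout.read_state();print(s["clock"],np.round(s["q"],2),s["ft_force"])
p=vision.capture("scene");b=p["frame"][100:290,150:350];cv2.imwrite("pics/g.png",cv2.resize(b,None,fx=3,fy=3,interpolation=2)[...,::-1])
```

```text
9.8083 [-0.59  0.27  0.49  2.37 -0.54  0.29  2.16] [-0.00831879 -0.61430396  1.04405336]
hit True depth along n 6.4 D [473.2 -84.4  61.2] [-6.6 -0.7 17.4] t 10.43
10.8167 [-0.61  0.27  0.49  2.38 -0.56  0.29  2.18] [ 0.32022183 -0.42557312  0.52026797]
```

View pics/g.png

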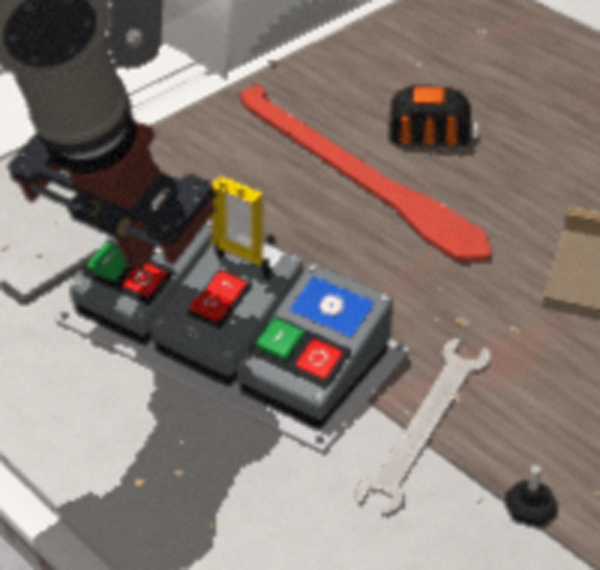

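Run:
```python
from h import *
r.move_straight(W(455,-84.5,200),rot=O(.1),rate=200)
r.move_ptp(W(455,-158,200),O(.1))
r.move_ptp(K+20*n,Q)
press(K,over=11,f=14)
r.move_straight(W(455,-158,205),rot=O(.1),rate=200)
s=readout.read_state();print(s["clock"],np.round(s["q"],2),s["ft_force"])
# cover route feasibility
for x,z,t in((455,225,.1),(550,225,0),(550,150,0),(500,150,.1),(470,120,.2),(460,85,.28),(455,75,.28)):
    a=r.solve_ik(W(x,-156.5,z),O(t));print(x,z,None if a is None else np.round(a,2))
p=vision.capture("scene");b=p["frame"][100:290,150:350];cv2.imwrite("pics/h.png",cv2.resize(b,None,fx=3,fy=3,interpolation=2)[...,::-1])
```

```text
hit True depth along n 5.3 D [ 470.2 -157.9   63.2] [-7.8 -0.4 21.2] t 13.24
14.4417 [-0.76  0.15  0.84  2.13 -0.19  0.82  1.99] [-0.57177664 -0.24379657 -0.70627664]
455 225 [-0.79  0.11  0.85  2.11 -0.14  0.87  1.94]
550 225 [-0.7   0.39  0.83  1.84 -0.33  1.05  2.06]
550 150 [-0.68  0.51  0.83  1.92 -0.47  0.92  2.18]
500 150 [-0.68  0.34  0.79  2.1  -0.41  0.74  2.17]
470 120 [-0.61  0.29  0.71  2.25 -0.49  0.53  2.27]
460 85 [-0.4   0.3   0.48  2.34 -0.69  0.34  2.48]
455 75 [-0.35  0.31  0.43  2.35 -0.72  0.31  2.51]
```

View pics/h.png

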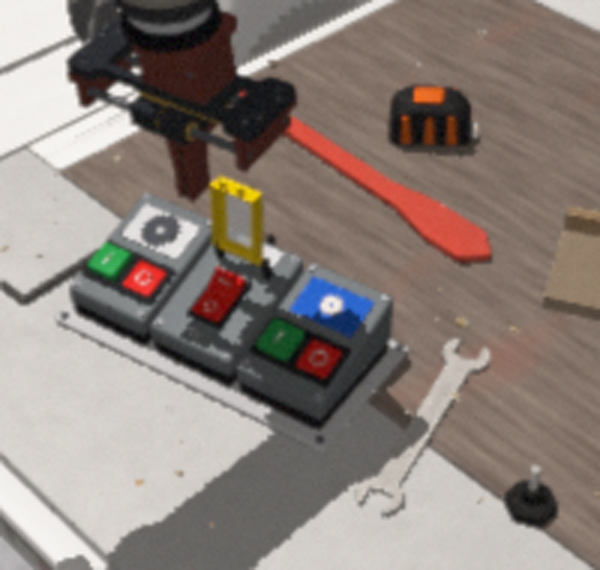

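Run:
```python
from h import *
p=vision.capture("scene")
hsv=cv2.cvtColor(p["frame"],cv2.COLOR_RGB2HSV)
m=((hsv[...,0]<8)|(hsv[...,0]>172))&(hsv[...,1]>130)&(hsv[...,2]>40);m[:185]=0;m[215:]=0;m[:,:212]=0;m[:,236:]=0
v,u=np.nonzero(m);P=np.array([D.T@pt(p,(a,b),rad=0) for a,b in zip(u,v)]);P=P[abs(P[:,1]+157)<12]
for lo in range(450,515,6):
    k=P[(P[:,0]>=lo)&(P[:,0]<lo+6)]
    if len(k): print(lo+3,len(k),np.median(k[:,2]).round(1))
```

```text
453 1 57.9
459 23 59.5
465 13 61.9
471 24 63.3
477 16 66.7
483 15 68.1
489 24 71.5
495 21 77.6
501 6 76.1
513 2 65.2
  return _methods._mean(a, axis=axis, dtype=dtype,
  ret = ret.dtype.type(ret / rcount)
```

Run:
```python
from h import *
H=np.array([516,90.]);Y=-156.5;s_=66
def pose(b,off=0):
    t=.28*np.clip((1.4-b)/1.4,0,1)
    c=H+s_*np.array([-np.cos(b),np.sin(b)])+(3+off)*np.array([np.sin(b),np.cos(b)])
    c=c+10*np.array([np.cos(t),np.sin(t)])
    return W(c[0],Y,c[1]),O(t)
st=lambda m:(lambda s:print(m,round(s["clock"],2),(D.T@s["eef_pos"]).round(1),np.round(s["ft_force"],1)))(readout.read_state())
r.move_straight(W(455,Y,228),rot=O(.05),rate=200)
r.move_straight(W(555,Y,228),rot=O(0),rate=150)
r.move_straight(W(555,Y,153),rate=120); st("behind")
for b in(1.6,1.3,1.0,.7,.4,.15,-.08):
    P,q=pose(b); h=r.move_straight(P,rot=q,rate=80,stop_force=12); st((b,h))
    if h: break
else:
    P,q=pose(-.28,5); r.move_straight(P,rot=Q,rate=80,stop_force=12); st("flat")
    h=r.move_straight(P-14*n,rate=30,stop_force=14); st(("press",h))
p=vision.capture("scene");b=p["frame"][100:290,150:350];cv2.imwrite("pics/i.png",cv2.resize(b,None,fx=3,fy=3,interpolation=2)[...,::-1])
```

```text
behind 16.4 [ 555.3 -156.8  153.6] [0.4 0.2 0.2]
(1.6, False) 16.85 [ 531.1 -156.4  156.4] [-0.2  0.1  0.9]
(1.3, False) 17.25 [ 511.4 -156.4  154.7] [ 0.2 -0.3  0.7]
(1.0, False) 17.64 [ 493.3 -156.4  148.2] [ 0.4  0.1 -0.5]
(0.7, False) 18.03 [ 478.2 -156.4  136.6] [-0.5  0.1 -0.2]
(0.4, False) 18.43 [ 467.1 -156.6  120.9] [ 1.3 -0.6  0. ]
(0.15, False) 18.77 [ 461.6 -156.6  105.7] [ 0.3  0.4 -0.1]
(-0.08, False) 19.11 [ 460.2 -156.6   90.9] [-0.  -0.5  0.2]
flat 19.36 [ 460.5 -156.5   82.5] [ 0.3  0.5 -0.2]
('press', True) 19.68 [ 462.1 -156.6   77. ] [-7.8  0.6 19.9]
```

View pics/i.png

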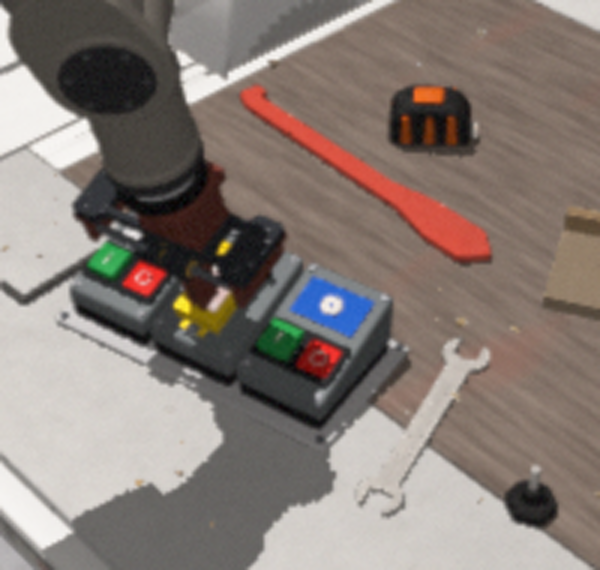

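Run:
```python
from h import *
c=readout.read_state()["eef_pos"]
r.move_straight(c+30*n,rate=80)
r.move_straight(W(440,-156,215),rot=O(.1),rate=200)
p=vision.capture("scene");b=p["frame"][130:280,150:350];cv2.imwrite("pics/j.png",cv2.resize(b,None,fx=4,fy=4,interpolation=2)[...,::-1])
hsv=cv2.cvtColor(p["frame"],cv2.COLOR_RGB2HSV)
m=(hsv[...,0]>20)&(hsv[...,0]<35)&(hsv[...,1]>150);m[:130]=0;m[260:]=0
v,u=np.nonzero(m);P=np.array([D.T@pt(p,(a,b),rad=0) for a,b in zip(u,v)]);P=P[(P[:,2]>50)&(P[:,2]<200)]
for lo in range(430,530,10):
    k=P[(P[:,0]>=lo)&(P[:,0]<lo+10)]
    if len(k): print(lo+5,len(k),np.median(k[:,2]).round(1),k[:,2].max().round(1))
print(readout.read_state()["clock"])
```

```text
435 4 58.1 73.4
445 85 70.4 77.5
455 30 74.5 80.3
465 20 77.1 80.7
475 23 79.0 84.3
485 23 82.2 88.4
495 22 85.9 90.7
505 24 89.3 93.7
515 53 92.4 96.4
21.0583
  return _methods._mean(a, axis=axis, dtype=dtype,
  ret = ret.dtype.type(ret / rcount)
```

View pics/j.png

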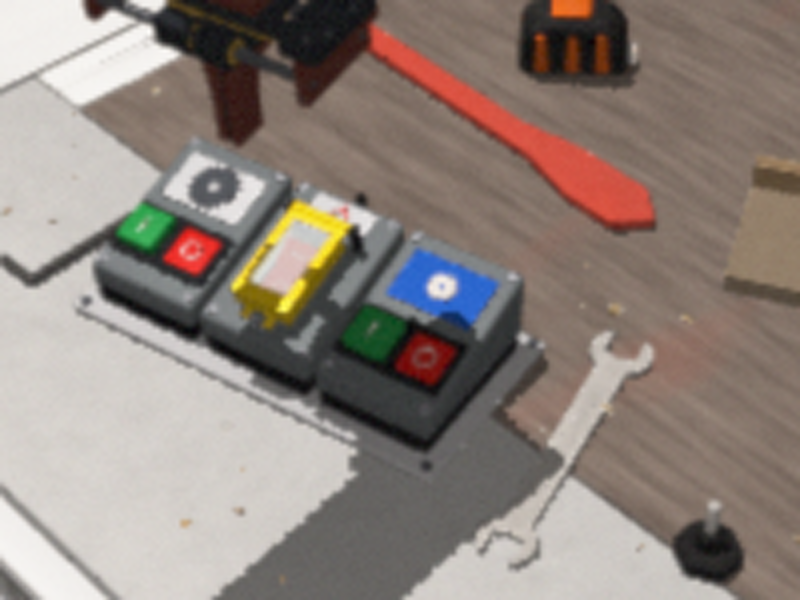

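The picture shows the cover lying flat over the rocker (around 290,265). Its slope is about 0.29 rad, so it is shut. Both red keys are in and the arm is clear.

```bash
python3 -c "
from h import *
print(workorder.job_done())"
```

```text
the job is handed in; nothing more can be done
None
```

I pressed the scoring stop and then the main stop until they latched, flipped the power rocker to off, and pushed the lock-off cover shut; the job was handed in at about 21 s on the robot clock, and no verdict was returned.

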